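# Bridge the paint stands with the long batten

## Robot

A 6-joint arm with a two-finger parallel gripper is mounted at the origin on the work surface. World frame = base frame: x ahead of the robot, y to its left, z up, the work surface at z = 0. Lengths are in m, angles in degrees, forces in N, time in s.
With the tool pointing down it reaches from about 0.325 to 1 m from the base axis. Payload 5.1 kg.
Tool frame: the origin (TCP) lies at the very end of the fingers, on their centre line; the grasp point (between the pads) lies behind it (arm.tcp_to_grasp is the z of the grasp point in the tool frame, in m); z points along the fingers, y is the line along which they close (so a half turn about z gives the same grasp; the last joint's range is limited). The gripper opens to 85 mm and grips with 20 to 120 N. Pads are 22 mm wide; open, the fingers measure 114 mm over their backs; the gripper's body (76 mm by 85 mm) begins 54 mm behind the grasp point. The pads swing forward as they close: fully open they stand 13 mm farther back than shut.
Start: joints at [67.689, 7.093, 94.555, -0, 78.352, -4.733], TCP at [0.196, 0.62, 0.231] pointing down, gripper open.
Joint ranges: [-149.61, 149.61], [-58.7, 133.49], [1.44, 155.28], [-77.14, 257.14], [18.33, 153.61], [-166.67, 166.67]. Speed limits (degrees/s): [147.25, 147.25, 180, 180, 180, 180].

## Interface

Orientations are given as [roll, pitch, yaw] about the fixed x, y, z axes, in that order (R = Rz(yaw) Ry(pitch) Rx(roll)).
In Python, from workcell import monitor, get_image, camera_model, arm gives the robot as it stands.
- The arm moves only by the tool move_arm, never from a script. Its argument "series" is a list that holds one entry, the list of rows, each a list of 7 numbers: the finger opening in cm, from 0 to 8.54, then the shift along the tool's x, y, z in cm, then the turn, a rotation vector about the tool's x, y, z in rad. In form: [[[fingers, x, y, z, ax, ay, az], ...]]. A call has 1 to 20 rows; each row shifts and turns the commanded pose from where the row before left it, along the tool's axes as they then stand; what a row does not reach is not made up. A row lasts 1/12 s, in which the tool goes at most 41.7 mm and 7.16 degrees, less where a joint would pass 70% of its speed; a pose out of reach is approached as far as the arm can. A call is refused whole if a number of a shift passes 4.17 or a number of a turn 0.125, either way. A call with a gripper value outside its range is refused whole. The fingers move at their own pace and stop on an object; "newtons" is the grip in N (left out, the last holds). Time passes only in rows, so rows that do not move let the fingers close. It gives the time, the measured TCP pose, the force, the opening and the grip force at its end, in the units of the state.
- monitor.get_state(): the state, without advancing time (a new reading comes with each control period).
- get_image(name): name is "side" or "top" or "wrist"; returns (picture, depth): 384x512x3 uint8, red, green, blue; 384x512 float32, m along the optical axis (not along the pixel's ray), 0 where there is no reading.
- camera_model(name): a dict with "K" (3x3 intrinsics, pixels), "R" (3x3) and "t" (3): a world point X has camera coordinates R X + t. Camera axes: x right, y down, z forward; pixel columns grow to the right and rows downward; lengths in m; the calibration is good to about 2 mm. A picture is of the moment at which its call begins: read the wrist's pose just before it. camera_model takes no time and is no camera call; for the wrist camera it gives the pose at the moment of the call.
- arm.sign_off(): hands the job in; it is judged then, once.
The state is a dict: "clock": time; "joint_positions": joint angles; "qvel": joint speeds; "joint_efforts": joint torques, N m; "eef_pos": TCP position; "ee_rot": TCP orientation; "wrist_force": force on the tool from outside, world axes, zero at the start; "wrist_torque": the same for the moment, N m; "finger_gap": opening from 0.0 (shut) to 1.0 (fully open); "grip_force": force on a finger pad.
Only numpy, scipy, OpenCV 4.12 (cv2) and the standard library are available. Lean on these libraries where they do the work, as an engineer would, in place of code of your own. Each camera call takes 0.05 s, during which the arm holds its last target. There are 200 camera calls.

## Task

Lay the long flat timber batten across the two small sawhorse stands so that it bridges the gap between them, ready for painting. It should lie flat, cross each stand near the middle of its top, and stick out about equally at both ends; set it down rather than dropping it.

Things in the scene. Friction and masses are not known exactly. Their poses are not given: they have to be found in the camera images.
- batten_center (a point): Centre (half-way up) of the long flat batten of bare pale timber, a loose plank 300 mm long (its x axis), 36 mm wide (y) and 18 mm thick (z), 0.07 to 0.14 kg. It starts lying flat on the bench, among two look-alikes that must not be taken for it: a round white plastic tube just as long, 30 mm thick, and an offcut of the same timber only 105 mm long. Those lie roughly parallel to it, at least 90 mm away centre to centre.
- stand_a_top (a point): Middle of the flat top of the sawhorse stand nearer the robot: timber, screwed down (it cannot move), 70 mm tall. Its top bar is 36 mm wide (x, across the bar) and 120 mm long (y, along the bar); z is up. The second stand stands 170 to 200 mm from it, centre to centre, roughly along its x. A 24 mm high tape roll lies on the bench under the gap.
- stand_b_top (a point): Middle of the flat top of the other, identical sawhorse stand, farther from the robot: same sizes and axes, also 70 mm tall and screwed down. Its bar is parallel to the first one's to within 5 degrees.
Things that resemble listed ones, but are neither listed nor needed, are in the scene too. Leave any pink look-alike of the part that bears stand_a_top alone.

How it is judged:
By the outcome, as a careful person would: the job done as asked, in the order asked, and still so for the second after the job is handed in, with the robot touching nothing.
It also fails if it takes over 32 s, if anything falls off the work surface, if the arm or the gripper's body presses on something with over 40 N, if the wrist force passes 120 N, or if a joint passes its speed limit or range.

## Working session

There is one attempt and no reset: what is moved stays moved. The work goes in short steps, Python scripts to look and compute and a tool call to move; the robot and the scene stay as the last step left them, time stands still between calls to the robot, and variables do not carry over. Pictures are saved under pics/ and viewed, at most 10 in all, crops included, and the job is handed in when it is done.

Besides the shell and the picture viewer there is one more tool, called by a JSON object that holds its "method" and its "body". move_arm: Moves the arm, as the interface text tells. Its arguments: {"type":"object","properties":{"series":{"type":"array"},"newtons":{"type":"number"}},"required":["series"]}

```bash
mkdir -p pics; ls; cat > h.py <<'E'
import numpy as np, cv2
from workcell import monitor, get_image, camera_model, arm
def shot(n):
    m=camera_model(n); p,d=get_image(n); np.savez(f'{n}.npz',p=p,d=d,**{k:np.array(m[k]) for k in('K','R','t')}); return p,d,m
def load(n): return np.load(f'{n}.npz')
def ray(m,u,v,z):
    R=np.array(m['R']);t=np.array(m['t']);c=-R.T@t;r=R.T@np.linalg.inv(m['K'])@[u,v,1.];return c+r*(z-c[2])/r[2]
def pts(m,d):
    v,u=np.mgrid[:384,:512];K=m['K'];X=np.stack([(u-K[0,2])/K[0,0]*d,(v-K[1,2])/K[1,1]*d,d],-1)
    return (X-m['t'])@m['R']
E
python3 - <<'E'
from h import *
for n in('top','side'):
    p,d,m=shot(n); cv2.imwrite(f'pics/{n}0.png',p[...,::-1])
print(arm.tcp_to_grasp, monitor.get_state())
E
```

```text
pics
-0.0187 {'clock': 0.1, 'joint_positions': array([ 6.76877064e+01,  7.13033198e+00,  9.46251145e+01,  2.30097201e-03,
        7.83530257e+01, -4.73179504e+00]), 'qvel': array([ 0.07562991, -0.10531827, -0.21416757,  0.11096985,  0.057675  ,
       -0.00390254]), 'joint_efforts': array([ 6.69336223e-04, -4.24930036e+01, -3.66655004e+01, -6.05591822e-05,
        3.94722374e-03, -3.35508751e-06]), 'eef_pos': array([0.19612924, 0.61912987, 0.23018127]), 'ee_rot': array([-1.79892083e+02, -1.11930662e-02,  1.62419024e+02]), 'wrist_force': array([-0.57152889,  0.51813742,  0.75460284]), 'wrist_torque': array([-0.00515945, -0.00282793, -0.01296313]), 'grip_force': 0.0, 'finger_gap': 0.9964382537270203}
```

View pics/top0.png

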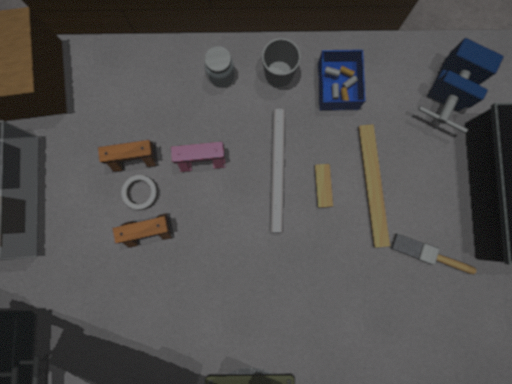

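View pics/side0.png

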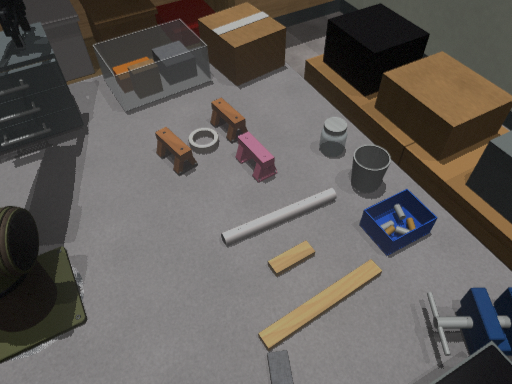

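Top view: the long pale plank is at (374,186), the offcut at (324,186) and the white tube at (278,170). The orange stands are at (126,152) and (141,230), with the pink look-alike at (198,153). The batten is the long timber piece and the stands are the two orange ones with the tape roll between them. I'll measure them and make a crop to confirm.

```bash
python3 - <<'E'
from h import *
m=load('top');p=m['p'];P=pts(m,m['d'])
hsv=cv2.cvtColor(p,cv2.COLOR_RGB2HSV)
print('cam',-m['R'].T@m['t'])
for n,uv in dict(bat=(374,186),off=(324,186),tube=(278,170),A=(141,230),B=(126,152),pink=(198,153),tape=(126,192)).items():
    u,v=uv; print(n,p[v,u],hsv[v,u],P[v,u].round(3))
def blob(mask,u,v):
    n,l=cv2.connectedComponents(mask.astype(np.uint8)); 
    k=l[v,u]; return l==k if k else None
Z=P[...,2]
for n,(u,v),zl,zh,z,h in(('bat',(374,186),-.01,.04,.018,(14,32)),('A',(141,230),.06,.085,.07,(3,16)),('B',(126,152),.06,.085,.07,(3,16))):
    b=blob((hsv[...,0]>=h[0])&(hsv[...,0]<=h[1])&(hsv[...,1]>80)&((Z>zl)&(Z<zh)),u,v)
    if b is None: print(n,'none');continue
    c=np.argwhere(b)[:,::-1]
    W=np.array([ray(m,a,e,z)[:2] for a,e in c]).astype(np.float32)
    r=cv2.minAreaRect(W); 
    print(n,len(c),'zmed',np.median(Z[b]).round(4),'mean',W.mean(0).round(4),'rect',np.round(r[0],4),np.round(r[1],4),round(r[2],1), 'depthmean',np.median(P[b],0).round(4))
    q=cv2.boxPoints(r);print(q.round(3).tolist())
a=cv2.resize(p[90:265,85:400],None,fx=2.5,fy=2.5,interpolation=cv2.INTER_CUBIC)
cv2.imwrite('pics/crop.png',a[...,::-1])
E
```

```text
cam [ 0.41621967 -0.02279818  0.89144122]
bat [129 113  79] [ 20  99 129] [ 0.537 -0.303  0.019]
off [127 111  77] [ 20 100 127] [ 0.539 -0.183  0.017]
tube [129 130 131] [105   4 131] [ 0.577 -0.072  0.029]
A [122  84  53] [ 13 144 122] [0.435 0.241 0.068]
B [113  79  52] [ 13 138 113] [0.615 0.28  0.069]
pink [129  97 119] [159  63 129] [0.611 0.114 0.069]
tape [91 91 90] [30  3 91] [0.528 0.295 0.02 ]
bat 1792 zmed 0.0182 mean [ 0.5381 -0.3025] rect [ 0.5415 -0.3021] [0.2962 0.0365] 4.9 depthmean [ 0.5372 -0.3024  0.0182]
[[0.3919999897480011, -0.29600000381469727], [0.39500001072883606, -0.3330000042915344], [0.6909999847412109, -0.30799999833106995], [0.6869999766349792, -0.2709999978542328]]
A 858 zmed 0.0694 mean [0.4371 0.2426] rect [0.4373 0.2427] [0.0364 0.1202] 12.2 depthmean [0.4374 0.2428 0.0694]
[[0.40700000524520874, 0.2980000078678131], [0.4320000112056732, 0.18000000715255737], [0.46799999475479126, 0.18799999356269836], [0.44200000166893005, 0.3050000071525574]]
B 813 zmed 0.0694 mean [0.6176 0.2839] rect [0.6174 0.2838] [0.0377 0.1206] 8.1 depthmean [0.6177 0.2845 0.0694]
[[0.5899999737739563, 0.3409999907016754], [0.6069999933242798, 0.22100000083446503], [0.6439999938011169, 0.22699999809265137], [0.628000020980835, 0.34599998593330383]]
```

View pics/crop.png

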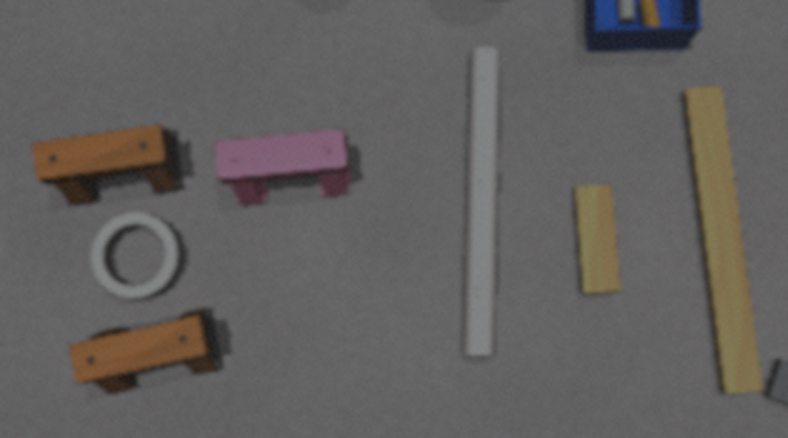

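The crop confirms it. The long pale timber plank on the right (about 296×36.5 mm, top at z 0.018) is the batten. The short piece is the offcut and the grey-white one is the tube. The orange stands measure 36×120 mm with tops at 0.07, and their centres are 185 mm apart. I'm going above the batten now.

{"method": "move_arm", "body": {"series": [[[8.5,0,0,0,0,0,-0.098],[8.5,0,0,0,0,0,-0.098],[8.5,0,0,0,0,0,-0.098],[8.5,0,0,0,0,0,-0.098],[8.5,-0.88,-3.16,0,0,0,0],[8.5,-0.88,-3.16,0,0,0,0],[8.5,-0.88,-3.16,0,0,0,0],[8.5,-0.88,-3.16,0,0,0,0],[8.5,-0.88,-3.16,0,0,0,0],[8.5,-0.88,-3.16,0,0,0,0],[8.5,-0.88,-3.16,0,0,0,0],[8.5,-0.88,-3.16,0,0,0,0],[8.5,-0.88,-3.16,0,0,0,0],[8.5,-0.88,-3.16,0,0,0,0],[8.5,-0.88,-3.16,0,0,0,0],[8.5,-0.88,-3.16,0,0,0,0],[8.5,-0.88,-3.16,0,0,0,0],[8.5,-0.88,-3.16,0,0,0,0],[8.5,-0.88,-3.16,0,0,0,0],[8.5,-0.88,-3.16,0,0,0,0]]]}}

```text
clock: 1.77
eef_pos: [0.3796, 0.1263, 0.231]
ee_rot: [180.0, -0.0, -175.1]
wrist_force: [0.8, -0.2, -0.8]
finger_gap: 0.992
grip_force: 0.0
```

{"method": "move_arm", "body": {"series": [[[8.5,-0.88,-3.16,0,0,0,0],[8.5,-0.88,-3.16,0,0,0,0],[8.5,-0.88,-3.16,0,0,0,0],[8.5,-0.88,-3.16,0,0,0,0],[8.5,-0.88,-3.16,0,0,0,0],[8.5,-0.88,-3.16,0,0,0,0],[8.5,-0.88,-3.16,0,0,0,0],[8.5,-0.88,-3.16,0,0,0,0],[8.5,-0.88,-3.16,0,0,0,0],[8.5,-0.88,-3.16,0,0,0,0],[8.5,-0.88,-3.16,0,0,0,0],[8.5,-0.88,-3.16,0,0,0,0],[8.5,-0.88,-3.16,0,0,0,0],[8.5,-0.88,-3.16,0,0,0,0],[8.5,0,0,0,0,0,0],[8.5,0,0,0,0,0,0],[8.5,0,0,0,0,0,0]]]}}

```text
clock: 3.18
eef_pos: [0.5396, -0.302, 0.2305]
ee_rot: [179.9, -0.1, -175.1]
wrist_force: [0.0, -0.6, -0.8]
finger_gap: 0.994
grip_force: 0.0
```

```bash
cat >> h.py <<'E'
from scipy.spatial.transform import Rotation as Ro
def rel(target,yaw):
    s=monitor.get_state();R=Ro.from_euler('xyz',s['ee_rot'],degrees=True).as_matrix()
    G=Ro.from_euler('xyz',[180,0,yaw],degrees=True).as_matrix()
    print('clock',s['clock'],'tcp',s['eef_pos'].round(4),s['ee_rot'].round(2),'F',s['wrist_force'].round(1),'gap',s['finger_gap'],'shift cm',(R.T@(np.array(target)-s['eef_pos'])*100).round(2),'rot',Ro.from_matrix(R.T@G).as_rotvec().round(3))
E
python3 - <<'E'
from h import *
p,d,m=shot('wrist');cv2.imwrite('pics/w1.png',p[...,::-1])
rel((.540,-.302,.006),184.9)
P=pts(m,d);hsv=cv2.cvtColor(p,cv2.COLOR_RGB2HSV)
b=((hsv[...,0]>=12)&(hsv[...,0]<=30)&(hsv[...,1]>60)).astype(np.uint8)
for c in cv2.findContours(b,0,2)[0]:
    if cv2.contourArea(c)<1500: continue
    W=np.array([ray(m,a,e,.018)[:2] for a,e in c[:,0]]).astype(np.float32)
    r=cv2.minAreaRect(W);print(cv2.boundingRect(c),np.round(r[0],4),np.round(r[1],4),r[2],cv2.boxPoints(r).round(3).tolist())
E
```

```text
clock 3.2333 tcp [ 0.5397 -0.3015  0.2308] [ 1.7995e+02 -4.0000e-02 -1.7509e+02] F [ 0.3 -0.6 -0. ] gap 0.9942263908259303 shift cm [-0.05 -0.07 22.48] rot [ 0.001 -0.001  0.   ]
(335, 129, 43, 88) [ 0.5414 -0.1858] [0.1049 0.0394] 2.701819658279419 [[0.4880000054836273, -0.16899999976158142], [0.49000000953674316, -0.20800000429153442], [0.5950000286102295, -0.2029999941587448], [0.5929999947547913, -0.164000004529953]]
(239, 27, 34, 252) [ 0.5416 -0.3042] [0.2972 0.0368] 4.60541296005249 [[0.3919999897480011, -0.2980000078678131], [0.39500001072883606, -0.33399999141693115], [0.6909999847412109, -0.3109999895095825], [0.6880000233650208, -0.27399998903274536]]
```

View pics/w1.png

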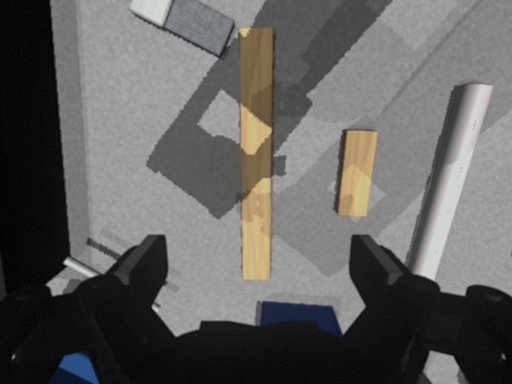

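The wrist view shows the whole batten, centred near (256,153), with the offcut at (357,172) and the tube at (455,180). The batten centre is (0.5415, -0.3035), so it needs a 2 mm correction. I'll descend and grip.

{"method": "move_arm", "body": {"series": [[[8.5,-0.18,-0.17,2.8,0,0,0],[8.5,0,0,2.8,0,0,0],[8.5,0,0,2.8,0,0,0],[8.5,0,0,2.8,0,0,0],[8.5,0,0,2.8,0,0,0],[8.5,0,0,2.8,0,0,0],[8.5,0,0,2.2,0,0,0],[8.5,0,0,1.5,0,0,0],[8.5,0,0,1.2,0,0,0],[8.5,0,0,0.8,0,0,0],[8.5,0,0,0,0,0,0],[8.5,0,0,0,0,0,0]]]}}

```text
clock: 4.23
eef_pos: [0.5423, -0.3038, 0.0069]
ee_rot: [-180.0, 0.0, -175.1]
wrist_force: [0.6, -0.2, 0.5]
finger_gap: 0.994
grip_force: 0.0
```

{"method": "move_arm", "body": {"newtons": 45, "series": [[[2.5,0,0,0,0,0,0],[2.5,0,0,0,0,0,0],[2.5,0,0,0,0,0,0],[2.5,0,0,0,0,0,0],[2.5,0,0,0,0,0,0],[2.5,0,0,0,0,0,0],[2.5,0,0,0,0,0,0],[2.5,0,0,0,0,0,0]]]}}

```text
clock: 4.9
eef_pos: [0.5427, -0.3045, 0.0074]
ee_rot: [-179.9, 0.1, -175.1]
wrist_force: [-1.2, -0.2, 5.8]
finger_gap: 0.405
grip_force: 46.5
```

{"method": "move_arm", "body": {"series": [[[2.5,0,0,-0.5,0,0,0],[2.5,0,0,-1.0,0,0,0],[2.5,0,0,-2.0,0,0,0],[2.5,0,0,-2.5,0,0,0],[2.5,0,0,-2.5,0,0,0],[2.5,0,0,-2.5,0,0,0],[2.5,0,0,-2.5,0,0,0],[2.5,0,0,-2.0,0,0,0],[2.5,0,0,-1.5,0,0,0],[2.5,0,0,-0.5,0,0,0]]]}}

```text
clock: 5.73
eef_pos: [0.543, -0.3047, 0.185]
ee_rot: [-179.8, 0.2, -175.1]
wrist_force: [0.2, -1.3, -0.6]
finger_gap: 0.407
grip_force: 45.8
```

{"method": "move_arm", "body": {"series": [[[2.5,-0.05,1.0,0,0,0,0],[2.5,-0.1,2.0,0,0,0,0],[2.5,-0.2,3.2,0,0,0,0],[2.5,-0.2,3.2,0,0,0,0],[2.5,-0.2,3.2,0,0,0,0],[2.5,-0.2,3.2,0,0,0,0],[2.5,-0.2,3.2,0,0,0,0],[2.5,-0.2,3.2,0,0,0,0],[2.5,-0.2,3.2,0,0,0,0],[2.5,-0.2,3.2,0,0,0,0],[2.5,-0.2,3.2,0,0,0,0],[2.5,-0.2,3.2,0,0,0,0],[2.5,-0.2,3.2,0,0,0,0],[2.5,-0.2,3.2,0,0,0,0],[2.5,-0.2,3.2,0,0,0,0],[2.5,-0.2,3.2,0,0,0,0],[2.5,-0.2,3.2,0,0,0,0],[2.5,-0.2,3.2,0,0,0,0],[2.5,-0.1,1.7,0,0,0,0],[2.5,0,0.7,0,0,0,0]]]}}

```text
clock: 7.4
eef_pos: [0.5261, 0.2653, 0.1791]
ee_rot: [-180.0, -0.2, -174.9]
wrist_force: [-0.1, -0.6, -1.6]
finger_gap: 0.407
grip_force: 45.8
```

{"method": "move_arm", "body": {"series": [[[2.5,0,0,0,0,0,-0.03],[2.5,0,0,0,0,0,-0.04],[2.5,0,0,0,0,0,-0.04],[2.5,0,0,0,0,0,-0.03],[2.5,0,0,0,0,0,0],[2.5,0,0,0,0,0,0],[2.5,0,0,0,0,0,0]]]}}

```text
clock: 7.98
eef_pos: [0.5277, 0.2623, 0.1805]
ee_rot: [-180.0, -0.1, -167.2]
wrist_force: [0.3, -0.2, -0.9]
finger_gap: 0.408
grip_force: 45.8
```

```bash
python3 - <<'E'
from h import *
p,d,m=shot('wrist');cv2.imwrite('pics/w2.png',p[...,::-1])
ps,ds,ms=shot('side');cv2.imwrite('pics/s2.png',ps[...,::-1])
pt,dt,mt=shot('top')
rel((.528,.263,.0775),192.9)
for n,(p,d,m) in dict(wrist=(p,d,m),top=(pt,dt,mt)).items():
  P=pts(m,d);hsv=cv2.cvtColor(p,cv2.COLOR_RGB2HSV)
  for nm,b,z in(('held',(hsv[...,0]>=15)&(hsv[...,0]<=30)&(hsv[...,1]>60)&(P[...,2]>.12)&(d>0),None),('stand',(hsv[...,0]<=16)&(hsv[...,1]>90)&(abs(P[...,2]-.07)<.008),.07)):
    for c in cv2.findContours(b.astype(np.uint8),0,2)[0]:
      if cv2.contourArea(c)<250: continue
      mk=np.zeros(b.shape,np.uint8);cv2.drawContours(mk,[c],-1,1,-1);mk=(mk>0)&b
      zz=z or np.median(P[mk][:,2])
      W=np.array([ray(m,a,e,zz)[:2] for a,e in c[:,0]]).astype(np.float32)
      r=cv2.minAreaRect(W);print(n,nm,cv2.boundingRect(c),zz.__round__(4),np.percentile(P[mk][:,2],[5,95]).round(3),np.round(r[0],4),np.round(r[1],4),round(r[2],1))
E
```

```text
clock 8.1333 tcp [0.528  0.2627 0.1811] [-1.7999e+02 -2.0000e-02 -1.6712e+02] F [ 0.5  0.3 -1.4] gap 0.4091198162926569 shift cm [-1.000e-02  3.000e-02  1.036e+01] rot [-0. -0. -0.]
wrist held (214, 0, 91, 332) 0.1902 [0.189 0.191] [0.4988 0.2566] [0.1506 0.0383] 12.8
wrist stand (302, 48, 37, 49) 0.07 [0.068 0.07 ] [0.4283 0.2888] [0.0351 0.0265] 12.7
wrist stand (184, 47, 32, 49) 0.07 [0.068 0.07 ] [0.4482 0.1978] [0.035  0.0238] 12.8
top held (101, 180, 35, 80) 0.1911 [0.185 0.193] [0.4556 0.2446] [0.1521 0.0407] 13.5
top held (89, 108, 30, 56) 0.1908 [0.185 0.193] [0.6167 0.2818] [0.1157 0.0402] 13.1
top held (0, 7, 39, 93) 0.139 [0.128 0.141] [0.824  0.5004] [0.2089 0.0825] 6.1
top stand (131, 216, 37, 23) 0.07 [0.067 0.072] [0.4418 0.2223] [0.0362 0.0766] 12.3
top stand (116, 140, 35, 19) 0.07 [0.067 0.072] [0.6205 0.2632] [0.0374 0.0774] 9.6
```

View pics/w2.png

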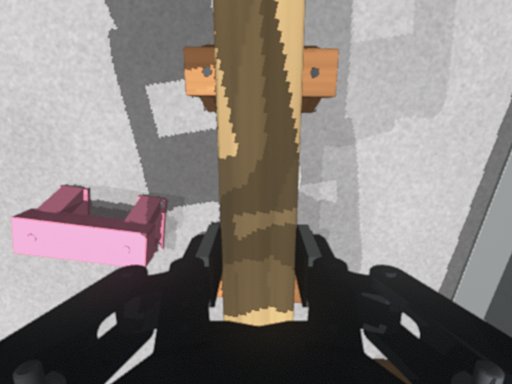

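View pics/s2.png

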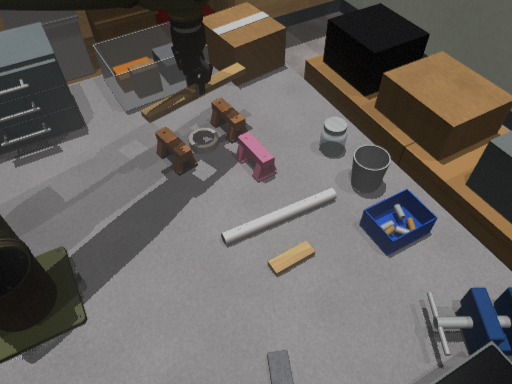

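The batten is held level. In the wrist view it crosses the near stand (261,72) centrally, and the side view shows it above both stands. Its bottom is about 8 mm below the TCP, so it should touch down at TCP z ≈ 0.078. I'll lower it and creep onto the stands.

{"method": "move_arm", "body": {"series": [[[2.5,0,0,1.0,0,0,0],[2.5,0,0,2.0,0,0,0],[2.5,0,0,2.0,0,0,0],[2.5,0,0,2.0,0,0,0],[2.5,0,0,1.5,0,0,0],[2.5,0,0,0.7,0,0,0],[2.5,0,0,0.3,0,0,0],[2.5,0,0,0.2,0,0,0],[2.5,0,0,0,0,0,0],[2.5,0,0,0,0,0,0]]]}}

```text
clock: 8.97
eef_pos: [0.529, 0.2632, 0.0855]
ee_rot: [180.0, 0.1, -167.1]
wrist_force: [0.4, 0.2, -0.5]
finger_gap: 0.404
grip_force: 45.8
```

{"method": "move_arm", "body": {"series": [[[2.5,0,0,0.1,0,0,0],[2.5,0,0,0.1,0,0,0],[2.5,0,0,0.1,0,0,0],[2.5,0,0,0,0,0,0],[2.5,0,0,0,0,0,0]]]}}

```text
clock: 9.38
eef_pos: [0.5282, 0.2629, 0.0814]
ee_rot: [-180.0, 0.0, -167.1]
wrist_force: [0.0, 0.3, -0.5]
finger_gap: 0.406
grip_force: 45.8
```

{"method": "move_arm", "body": {"series": [[[2.5,0,0,0.1,0,0,0],[2.5,0,0,0.1,0,0,0],[2.5,0,0,0,0,0,0],[2.5,0,0,0,0,0,0],[2.5,0,0,0,0,0,0]]]}}

```text
clock: 9.8
eef_pos: [0.5282, 0.2629, 0.0792]
ee_rot: [-180.0, -0.0, -167.1]
wrist_force: [-0.5, -0.1, -0.8]
finger_gap: 0.406
grip_force: 45.8
```

{"method": "move_arm", "body": {"series": [[[2.5,0,0,0.1,0,0,0],[2.5,0,0,0,0,0,0],[2.5,0,0,0,0,0,0]]]}}

```text
clock: 10.05
eef_pos: [0.5281, 0.2629, 0.0782]
ee_rot: [-180.0, -0.0, -167.1]
wrist_force: [0.9, 1.0, -0.8]
finger_gap: 0.403
grip_force: 45.8
```

{"method": "move_arm", "body": {"series": [[[2.5,0,0,0.07,0,0,0],[2.5,0,0,0,0,0,0],[2.5,0,0,0,0,0,0]]]}}

```text
clock: 10.3
eef_pos: [0.5282, 0.2629, 0.0776]
ee_rot: [-180.0, -0.0, -167.1]
wrist_force: [0.7, 0.1, -0.3]
finger_gap: 0.403
grip_force: 45.8
```

{"method": "move_arm", "body": {"series": [[[2.5,0,0,0.07,0,0,0],[2.5,0,0,0,0,0,0],[2.5,0,0,0,0,0,0]]]}}

```text
clock: 10.55
eef_pos: [0.5283, 0.2629, 0.0774]
ee_rot: [-180.0, 0.0, -167.1]
wrist_force: [-2.0, 0.6, 1.9]
finger_gap: 0.41
grip_force: 46.2
```

{"method": "move_arm", "body": {"series": [[[2.5,0,0,0.05,0,0,0],[2.5,0,0,0,0,0,0],[2.5,0,0,0,0,0,0]]]}}

```text
clock: 10.8
eef_pos: [0.5283, 0.2629, 0.0774]
ee_rot: [-180.0, -0.0, -167.1]
wrist_force: [-2.9, -1.7, 5.6]
finger_gap: 0.405
grip_force: 46.5
```

The contact is firm (5.6 N, no further descent). I'll release slowly, then retreat straight up.

{"method": "move_arm", "body": {"newtons": 20, "series": [[[3.4,0,0,0,0,0,0],[3.6,0,0,0,0,0,0],[3.9,0,0,0,0,0,0],[4.4,0,0,0,0,0,0],[5.2,0,0,0,0,0,0],[6.2,0,0,0,0,0,0],[7.2,0,0,0,0,0,0],[7.2,0,0,0,0,0,0],[7.2,0,0,0,0,0,0]]]}}

```text
clock: 11.55
eef_pos: [0.5282, 0.2629, 0.0764]
ee_rot: [-180.0, -0.0, -167.1]
wrist_force: [0.2, -0.5, -0.7]
finger_gap: 0.841
grip_force: 0.0
```

{"method": "move_arm", "body": {"series": [[[7.2,0,0,-0.5,0,0,0],[7.2,0,0,-1.0,0,0,0],[7.2,0,0,-2.0,0,0,0],[7.2,0,0,-2.5,0,0,0],[7.2,0,0,-2.5,0,0,0],[7.2,0,0,-2.5,0,0,0],[7.2,0,0,-2.0,0,0,0],[7.2,0,0,-1.0,0,0,0],[7.2,0,0,0,0,0,0],[7.2,0,0,0,0,0,0]]]}}

```text
clock: 12.38
eef_pos: [0.5283, 0.2629, 0.2168]
ee_rot: [180.0, 0.1, -167.1]
wrist_force: [0.3, -0.3, -0.5]
finger_gap: 0.843
grip_force: 0.0
```

```bash
python3 - <<'E'
from h import *
s=shot('side')[0];cv2.imwrite('pics/s3.png',cv2.resize(s[50:210,90:320],None,fx=3,fy=3)[...,::-1])
p,d,m=shot('top');P=pts(m,d);hsv=cv2.cvtColor(p,cv2.COLOR_RGB2HSV)
b=(hsv[...,0]>=15)&(hsv[...,0]<=30)&(hsv[...,1]>60)&(abs(P[...,2]-.088)<.008)
for c in cv2.findContours(b.astype(np.uint8),0,2)[0]:
  if cv2.contourArea(c)<150: continue
  mk=np.zeros(b.shape,np.uint8);cv2.drawContours(mk,[c],-1,1,-1)
  W=np.array([ray(m,a,e,.088)[:2] for a,e in c[:,0]]).astype(np.float32)
  r=cv2.minAreaRect(W);print(np.median(P[(mk>0)&b][:,2]),np.round(r[0],4),np.round(r[1],4),r[2],cv2.boxPoints(r).round(3).tolist())
rel((.528,.263,.2),192.9)
E
```

```text
0.08740770262070606 [0.5275 0.2627] [0.2988 0.038 ] 12.84171199798584 [[0.3779999911785126, 0.24799999594688416], [0.38600000739097595, 0.210999995470047], [0.6769999861717224, 0.2770000100135803], [0.6690000295639038, 0.3140000104904175]]
clock 12.4833 tcp [0.5273 0.2625 0.2145] [-1.7998e+02 -1.7000e-01 -1.6710e+02] F [-0.5  0.7  0.4] gap 0.8397363766149659 shift cm [-0.08  0.03  1.45] rot [-0.    -0.003  0.   ]
```

View pics/s3.png

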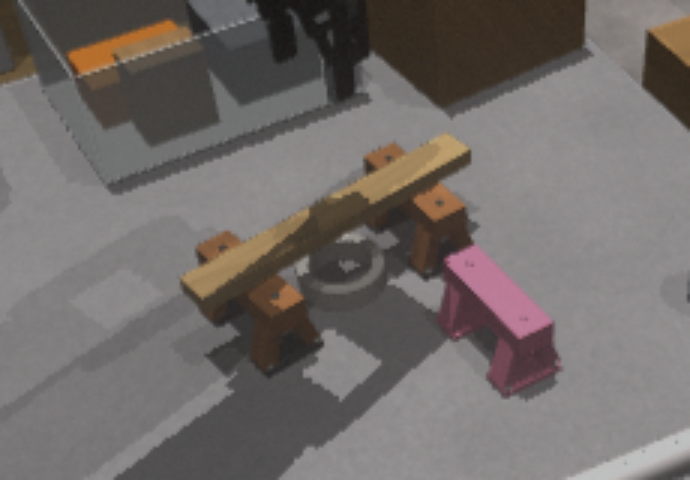

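The crop shows the batten lying flat across both orange stands, from (190,285) to (465,150), with the gripper clear above it. Its measured centre is (0.5275, 0.2627) and its yaw 12.8°, both matching the target.

```bash
python3 -c "
from workcell import arm
print(arm.sign_off())"
```

```text
the job is handed in; nothing more can be done
None
```

The batten lies flat across the middle of both orange stands, sticking out about equally at each end; it was set down gently and handed in at about 12.5 s.

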